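Lock the square sample case with its drop-in key

ROBOT

A 6-joint arm with a two-finger parallel gripper is mounted at the origin on a cart in front of the work surface, level with it; the furniture and walls round the work are solid. World frame = base frame: x ahead of the robot, y to its left, z up, the work surface at z = 0. Lengths are in mm, angles in rad, forces in N, time in s.
With the tool pointing down it reaches from about 250 to 725 mm from the base axis. Payload 4 kg.
Tool frame: the origin (TCP) lies at the very end of the fingers, on their centre line; the grasp point (between the pads) lies 19 mm behind it; x points along the fingers, z is the direction in which the jaws open and shut, and the axes are right-handed (so a half turn about x gives the same grasp; the last joint's range is limited). The gripper opens to 85 mm and grips with 20 to 120 N. Pads are 22 mm wide; open, the fingers measure 114 mm over their backs; the gripper's body (76 mm by 85 mm) begins 54 mm behind the grasp point. The pads swing forward as they close: fully open they stand 13 mm farther back than shut.
Start: joints at [-1.207, 0.241, 0.005, 1.335, 0, 1.571], TCP at [177.912, -467.276, 231.306] pointing down, gripper open.
Joint ranges: [-2.72, 2.72], [-1.05, 1.87], [-1.09, 1.28], [-1.99, 2.15], [-1.42, 1.44], [-3.14, 3.14]. Speed limits (rad/s): [2.79, 2.79, 3.14, 3.14, 3.14, 3.14].

INTERFACE

Orientations are given as a rotation vector (axis times angle).
In Python, from station import telemetry, cams, finish_job gives the robot as it stands.
- The arm moves only by the tool play_rows, never from a script. Its argument "steps" is a list of rows, each an object of numbers: "tx", "ty", "tz": the shift along the tool's x, y, z in cm; "rx", "ry", "rz": the turn, a rotation vector about the tool's x, y, z in degrees; "fingers": the opening, from 0 (shut) to 1 (fully open). In form: [{"tx": .., "ty": .., "tz": .., "rx": .., "ry": .., "rz": .., "fingers": ..}, ...]. A call has 1 to 5 rows; each row is the pose to reach, as a shift and turn from the pose measured when the call began, along the tool's axes at that moment; what a row does not reach only later rows make up. A row lasts 1/10 s, in which the tool goes at most 50 mm and 8.59 degrees, less where a joint would pass 70% of its speed; a pose out of reach is approached as far as the arm can. A call with a gripper value outside its range is refused whole. The fingers move at their own pace and stop on an object; "grip_force" is the grip in N (left out, the last holds). Time passes only in rows, so rows that repeat a pose let the fingers close. It gives the time, the measured TCP pose, the force and the opening at its end, in the units of the state.
- telemetry.observe(): the state, without advancing time (a new reading comes with each control period).
- cams.grab_frame(name): name is "side" or "top"; returns the picture (480x640x3 uint8, blue, green, red); there is no depth.
- cams.camera_info(name): a dict with "fovy" (degrees; the focal length in pixels is half the picture's height over the tangent of half this angle, whatever the lens; pixels are square), "cx", "cy" (the principal point, pixels), "k1" (the pictures are not rectified: a ray, as slopes to the right and down, at radius r is drawn at 1 + k1 r^2 times it, then the intrinsics apply), "world_to_cam" (4x4, takes a point from world to camera coordinates). Camera axes: x right, y down, z forward; pixel columns grow to the right and rows downward; lengths in mm; the calibration is good to about 2 mm. A picture is of the moment at which its call begins. camera_info takes no time and is no camera call.
- finish_job(): hands the job in, once; it reports no verdict.
The state is a dict: "t": time; "joints": joint angles; "joint_vel": joint speeds; "effort": joint torques, N m; "position": TCP position; "ee_rot": TCP orientation; "wrist_force": force on the tool from outside, world axes, zero at the start; "wrist_torque": the same for the moment, N m; "gripper_width": opening from 0.0 (shut) to 1.0 (fully open).
Only numpy, scipy, OpenCV 4.12 (cv2) and the standard library are available. Lean on these libraries where they do the work, as an engineer would, in place of code of your own. Each camera call takes 0.05 s, during which the arm holds its last target. There are 200 camera calls.

TASK

Lock the square grey sample case: its T-handled key stands in the slotted block on the lid with its lugs out of line. Turn the key until its lugs find the slot, seat it fully home in the slot and let go. Leave the key of the round canister alone.

Things in the scene. Friction and masses are not known exactly. Their poses are not given: they have to be found in the camera images.
- key_grip (a point): Handle centre of the loose 90 g key standing in the square case's lock. Handle plate 36 mm long (x), 10 thick (y: pinch here), 34 high (z, up). 12 mm shaft, foot 85 mm below. Two lugs along +-x, 42 mm over both, 8 wide, undersides 43 mm below; at the start they lie on the block 40 to 90 deg off the slot, either way. Half a turn makes no difference. Sinks by its weight when lined up and free.
- slot (a point): Slot centre at the top of the dark 50 x 50 mm lock block, 73 mm above the bench, on the lid of the square grey case (110 x 90 mm, fixed). The slot runs along x (case's long side), 18 mm wide, 16 deep, ends open; z up. Within 10 deg of it the lugs fit and the key goes down 16 mm, its shaft in a loose bore: handle centre then 27 mm above this point, 43 at the start.
- round_key: A second, identical loose key, standing in an identical lock on the round aluminium canister (92 mm across, lid 57 mm high). Origin at its foot, z up, handle plate along x, handle centre 85 mm above the origin. Not to be touched.
Not all that is in view belongs to the job. What is shaped like the part that bears key_grip but orange or turquoise is not meant. What is shaped like the part that bears slot but blue is not meant.

How it is judged (in metres and radians):
At the end, for the whole second after the job is handed in: The square case's key is fully home: its lugs down in the slot (handle centre less than 31 mm above the slot point, home is 27 mm), in line with the slot within 20 degrees, within 12 mm of the lock's centre, upright within 10 degrees (z of key_grip in the frame of slot between 0.02 and 0.031 m and horizontal distance between key_grip and slot below 0.012 m and angle between key_grip's own z axis and vertical below 0.17 rad and angle between the x axis of key_grip and the x axis of slot, either way round below 0.35 rad); the robot touches nothing.
It fails at once if the round canister's key is handled or knocked (distance of round_key from where it was at the start of the episode above 0.01 m or contact force between any of the arm, the fingers and round_key above 1.5 N).
It also fails if it takes over 32 s, if anything falls off the work surface, if the arm or the gripper's body presses on something with over 40 N, if the wrist force passes 120 N, or if a joint passes its speed limit or range.

## Working session

There is one attempt and no reset: what is moved stays moved. The work goes in short steps, Python scripts to look and compute and a tool call to move; the robot and the scene stay as the last step left them, time stands still between calls to the robot, and variables do not carry over. Pictures are saved under pics/ and viewed, about 8 in all and at most 12, crops included, and the job is handed in when it is done.

Besides the shell and the picture viewer there is one more tool, called as name(argument=value, ...) on one line, values as JSON. play_rows: Moves the arm, as the interface text tells. Its arguments: {"type":"object","properties":{"steps":{"type":"array"},"grip_force":{"type":"number"}},"required":["steps"]}

```bash
mkdir -p pics
cat > h.py <<'E'
import numpy as np, cv2
from scipy.spatial.transform import Rotation as R
from station import telemetry, cams, finish_job
def K(n):
    c=cams.camera_info(n); f=240/np.tan(np.radians(c['fovy'])/2)
    return np.array([[f,0,c['cx']],[0,f,c['cy']],[0,0,1.]]),np.array([c['k1'],0,0,0,0.]),np.array(c['world_to_cam'])
def ray(n,p):
    k,d,T=K(n); u=cv2.undistortPoints(np.array([[p]],float),k,d)[0,0]
    r=T[:3,:3].T@np.array([u[0],u[1],1]); return -T[:3,:3].T@T[:3,3], r/np.linalg.norm(r)
def onz(n,p,z):
    o,r=ray(n,p); return o+r*(z-o[2])/r[2]
def proj(n,P):
    k,d,T=K(n); return cv2.projectPoints(np.atleast_2d(np.array(P,float)),T[:3,:3],T[:3,3],k,d)[0][:,0]
E
python3 - <<'E'
from h import *
for n in("side","top"):
    cv2.imwrite(f"pics/{n}0.png",cams.grab_frame(n)); k,d,T=K(n); print(n,k[0,0],d[0],ray(n,(320,240)))
s=telemetry.observe(); print(s)
E
```

```text
side 571.4764860932517 0.003733049143001731 (array([1343.98808874,   92.62742145,  805.95495008]), array([-0.75684401, -0.14941183, -0.63628865]))
top 507.9677667248205 -0.02902093711442233 (array([ 263.59946647,  -86.37976534, 1137.69545391]), array([ 0.20880923,  0.02892713, -0.97752848]))
{'t': 0.1, 'joints': array([-1.20697693e+00,  2.41361468e-01,  3.88062327e-03,  1.33520563e+00,
        1.53779774e-05,  1.57082045e+00]), 'joint_vel': array([-0.00118957, -0.00315073,  0.00448887, -0.00052709, -0.00075573,
        0.00042682]), 'effort': array([ 1.83252946e-04, -3.73137653e+01,  2.53010201e+01,  1.08399085e-02,
       -6.71477073e-05, -1.07569599e-05]), 'position': array([ 177.72903095, -466.74944347,  230.4983512 ]), 'ee_rot': array([ 0.93828346,  1.36121323, -0.93649081]), 'wrist_force': array([ 0.56955171, -0.78976705,  1.13390258]), 'wrist_torque': array([-0.05412747, -0.02207249,  0.00122645]), 'gripper_width': 1.001859531741102}
```

View pics/top0.png

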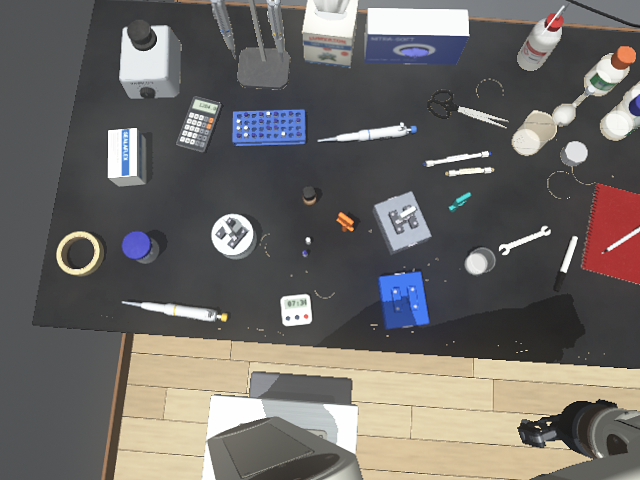

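View pics/side0.png

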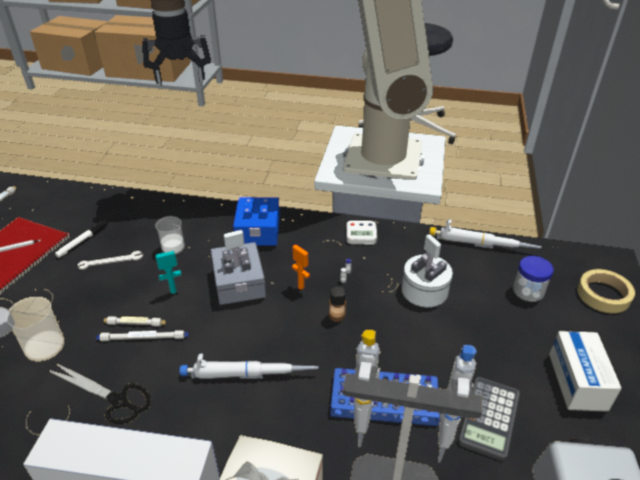

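The top view shows these candidates:
- Grey square case with a key at (402,222). This one fits the description.
- Blue case at (404,299), a decoy.
- Orange key at (346,222) and turquoise key at (460,201), both decoys.
- Round canister at (233,235), off limits.

In the side view the grey case is at (238,270). I'll enlarge it to confirm.

Run:
```python
from h import *
a=cv2.imread("pics/top0.png")[180:260,360:450]; b=cv2.imread("pics/side0.png")[220:310,195:280]
f=lambda x,s:cv2.resize(x,None,fx=s,fy=s,interpolation=cv2.INTER_CUBIC)
A=f(a,6);A=cv2.convertScaleAbs(A,alpha=1.1);B=f(b,6)
A=A[:,:400]if 0 else cv2.resize(A,(400,356));B=cv2.resize(B,(400,424))
o=np.zeros((424,800,3),np.uint8);o[:356,:400]=A;o[:,400:]=B
cv2.imwrite("pics/crop1.png",o)
# case outline (lid at z=57?) mask
t=cv2.imread("pics/top0.png"); print(t[[200,222,245],[402,380,405]], t[210:216,398:414].mean(2).astype(int))
```

```text
[[201 188 180]
 [ 94  88  85]
 [201 187 179]] [[194 192 193 196 165  68 127 204 235 253 254 254 254 255 255 251]
 [195 193 193 186 171 170 227 255 255 255 254 255 255 253 235 178]
 [197 193 194 190 218 250 254 255 254 255 255 254 239 198 121 119]
 [198 196 216 242 254 255 254 255 255 255 246 211 132 121 121 114]
 [196 190 234 255 255 255 255 255 253 228 147 114 121 149 164 117]
 [176 159 210 254 255 255 254 236 191 119 131 141 134 172 189 128]]
```

View pics/crop1.png

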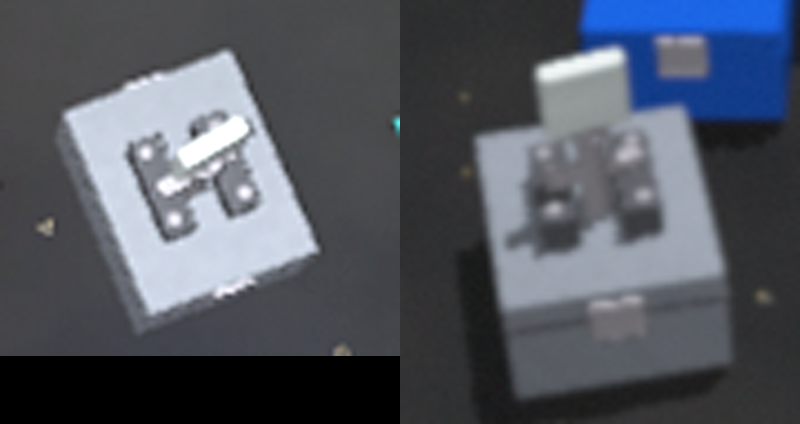

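The crop confirms the dark block on the grey case, with the white key handle turned well off the slot. The handle's top edge runs from about (400,216) to (415,208) in the top view. Next I measure the lid rectangle and the handle.

Run:
```python
from h import *
t=cv2.imread("pics/top0.png"); x0,y0=360,180
g=t[y0:260,x0:450].mean(2)
def blob(m,near):
    n,l=cv2.connectedComponents(m.astype(np.uint8)); 
    return l==l[near[1]-y0,near[0]-x0]
ys,xs=np.nonzero(blob(g>140,(390,215))); 
lid=np.array([onz("top",(x+x0,y+y0),57)[:2] for x,y in zip(xs,ys)],np.float32)
r=cv2.minAreaRect(lid);print("lid",r)
bx=cv2.boxPoints(r);e=bx[1]-bx[0] if np.linalg.norm(bx[1]-bx[0])>np.linalg.norm(bx[2]-bx[1]) else bx[2]-bx[1]
print("slot dir",np.degrees(np.arctan2(e[1],e[0])))
m=blob(g>225,(405,213)); ys,xs=np.nonzero(m)
for z in(133,):
    h=np.array([onz("top",(x+x0,y+y0),z)[:2] for x,y in zip(xs,ys)],np.float32); print("handle",cv2.minAreaRect(h),len(h),h.mean(0))
    d=np.linalg.svd(h-h.mean(0))[2][0];print(np.degrees(np.arctan2(d[1],d[0])))
s=cv2.imread("pics/side0.png")
x1,y1=215,222
m=cv2.connectedComponents((s[y1:250,x1:252].min(2)>150).astype(np.uint8))[1];l=m==m[240-y1,234-x1];ys,xs=np.nonzero(l);print(xs.min()+x1,xs.max()+x1,ys.min()+y1,ys.max()+y1)
print("side proj",proj("side",[[*r[0],133],[*r[0],99],[*r[0],73]]),proj("top",[[*r[0],133],[*r[0],73]]))
c=np.array([263.6,-86]);print("round",onz("top",(233,235),73))
```

```text
Traceback (most recent call last):
  File "h.py", line 11, in onz
    o,r=ray(n,p); return o+r*(z-o[2])/r[2]
        ~~~^^^^^
  File "h.py", line 8, in ray
    k,d,T=K(n); u=cv2.undistortPoints(np.array([[p]],float),k,d)[0,0]
          ~^^^
  File "h.py", line 5, in K
    c=cams.camera_info(n); f=240/np.tan(np.radians(c['fovy'])/2)
ValueError: time passes only in moves, steps and waits
```

```bash
sed -i 's/^def K/import functools\n@functools.lru_cache\ndef K/' h.py
cat > m.py <<'E'
from h import *
t=cv2.imread("pics/top0.png"); x0,y0=360,180
g=t[y0:260,x0:450].mean(2)
def blob(m,near):
    n,l=cv2.connectedComponents(m.astype(np.uint8)); 
    return l==l[near[1]-y0,near[0]-x0]
ys,xs=np.nonzero(blob(g>140,(390,215))); 
lid=np.array([onz("top",(x+x0,y+y0),57)[:2] for x,y in zip(xs,ys)],np.float32)
r=cv2.minAreaRect(lid);print("lid",r)
bx=cv2.boxPoints(r);e=bx[1]-bx[0] if np.linalg.norm(bx[1]-bx[0])>np.linalg.norm(bx[2]-bx[1]) else bx[2]-bx[1]
print("slot dir",np.degrees(np.arctan2(e[1],e[0])))
m=blob(g>225,(405,213)); ys,xs=np.nonzero(m)
for z in(133,):
    h=np.array([onz("top",(x+x0,y+y0),z)[:2] for x,y in zip(xs,ys)],np.float32); print("handle",cv2.minAreaRect(h),len(h),h.mean(0))
    d=np.linalg.svd(h-h.mean(0))[2][0];print(np.degrees(np.arctan2(d[1],d[0])))
print("side proj",proj("side",[[*r[0],133],[*r[0],99],[*r[0],73]]),proj("top",[[*r[0],133],[*r[0],73]]))
print("round",onz("top",(233,235),73))
s=telemetry.observe(); M=R.from_rotvec(s['ee_rot']).as_matrix(); print(s['position'],M.round(3))
E
python3 m.py
```

```text
lid ((554.8760375976562, -237.97622680664062), (179.2880859375, 201.5928497314453), 3.9277758598327637)
slot dir -86.072235
handle ((550.5593872070312, -231.26412963867188), (8.781765937805176, 33.83203887939453), 36.30983352661133) 68 [ 550.65936 -231.26648]
125.56165
side proj [[228.87768766 231.9103867 ]
 [230.62124022 245.73664055]
 [231.90785377 255.94136074]] [[410.87311544 209.48502927]
 [406.42976235 216.9345796 ]]
round [489.12873946 132.67981941  73.        ]
[ 177.72903095 -466.74944347  230.4983512 ] [[-0.001  0.935  0.356]
 [ 0.002  0.356 -0.935]
 [-1.     0.    -0.002]]
```

```bash
sed -i 's/(390,215)/(383,210)/' m.py; python3 m.py
```

```text
lid ((550.5665283203125, -231.72706604003906), (116.22187805175781, 90.1240005493164), 25.06764030456543)
slot dir 25.067625
handle ((550.5593872070312, -231.26412963867188), (8.781765937805176, 33.83203887939453), 36.30983352661133) 68 [ 550.65936 -231.26648]
125.56165
side proj [[232.77164348 230.93123644]
 [234.4337044  244.74836299]
 [235.66027319 254.94709376]] [[407.75672711 211.30544098]
 [403.47532902 218.66412392]]
round [489.12873946 132.67981941  73.        ]
[ 177.72903095 -466.74944347  230.4983512 ] [[-0.001  0.935  0.356]
 [ 0.002  0.356 -0.935]
 [-1.     0.    -0.002]]
```

Measured:
- Lock centre: (550.6, -231.5).
- Slot direction: 25°.
- Key handle: centre (550.6, -231.3), at -54.4°, so the key needs about +79.5° of yaw.

Grasp yaw (tool z) is 35.6°, then 115° once the key is in line.

play_rows(steps=[{"tx": 0, "ty": 8.6, "tz": -1.7, "rx": -8.5}, {"tx": 0, "ty": 13, "tz": -2.6, "rx": -17}, {"tx": 0, "ty": 17.3, "tz": -3.5, "rx": -25.5}, {"tx": 1, "ty": 21.6, "tz": -4.4, "rx": -34}, {"tx": 2, "ty": 26, "tz": -5.2, "rx": -42.5}], grip_force=30)

```text
schema error: expected keys tx, ty, tz, rx, ry, rz, fingers
```

```bash
cat > go.py <<'E'
import sys
from h import *
x,y,z,yaw=map(float,sys.argv[1:5])
s=telemetry.observe(); M=R.from_rotvec(s['ee_rot']).as_matrix()
a=np.radians(yaw); zc=np.array([np.cos(a),np.sin(a),0]); xc=np.array([0,0,-1.]); G=np.column_stack([xc,np.cross(zc,xc),zc])
print('t',s['t'],'pos',s['position'].round(1),'yaw',np.degrees(np.arctan2(M[1,2],M[0,2])).round(1),'down',M[:,0].round(3),'F',s['wrist_force'].round(1),'T',s['wrist_torque'].round(2),'w',round(s['gripper_width'],3),'j',s['joints'].round(2))
print('txyz cm',(M.T@(np.array([x,y,z])-s['position'])/10).round(2),'rot deg',np.degrees(R.from_matrix(M.T@G).as_rotvec()).round(1))
E
python3 go.py 550.6 -231.4 180 35.6
```

```text
t 0.1 pos [ 177.7 -466.7  230.5] yaw -69.2 down [-0.001  0.002 -1.   ] F [ 0.6 -0.8  1.1] T [-0.05 -0.02  0.  ] w 1.002 j [-1.21  0.24  0.    1.34  0.    1.57]
txyz cm [ 5.07 43.22 -8.72] rot deg [-1.048e+02 -1.000e-01 -1.000e-01]
```

play_rows(steps=[{"tx": 0, "ty": 4.3, "tz": -0.9, "rx": -8.5, "ry": 0, "rz": 0, "fingers": 1}, {"tx": 0, "ty": 8.6, "tz": -1.7, "rx": -17, "ry": 0, "rz": 0, "fingers": 1}, {"tx": 0, "ty": 13, "tz": -2.6, "rx": -25.5, "ry": 0, "rz": 0, "fingers": 1}, {"tx": 1, "ty": 17.3, "tz": -3.5, "rx": -34, "ry": 0, "rz": 0, "fingers": 1}, {"tx": 2, "ty": 21.6, "tz": -4.4, "rx": -42.5, "ry": 0, "rz": 0, "fingers": 1}], grip_force=30)

```text
t: 0.6
position: [365.2, -347.7, 210.3]
ee_rot: [0.361, 1.541, -0.359]
wrist_force: [0.7, -0.9, -1.0]
gripper_width: 1.001
```

```bash
python3 go.py 550.6 -231.4 180 35.6
```

```text
t 0.6 pos [ 365.2 -347.7  210.3] yaw -26.3 down [-0.     0.001 -1.   ] F [ 0.7 -0.9 -1. ] T [-0.04 -0.04  0.  ] w 1.001 j [-0.76  0.26 -0.02  1.29  0.    1.27]
txyz cm [ 3.04 18.64 11.47] rot deg [-61.9  -0.   -0.1]
```

play_rows(steps=[{"tx": 0.6, "ty": 4, "tz": 2.4, "rx": -8.5, "ry": 0, "rz": 0, "fingers": 1}, {"tx": 1.2, "ty": 8, "tz": 4.8, "rx": -17, "ry": 0, "rz": 0, "fingers": 1}, {"tx": 2, "ty": 12, "tz": 7.3, "rx": -25.5, "ry": 0, "rz": 0, "fingers": 1}, {"tx": 2.5, "ty": 16, "tz": 9.8, "rx": -34, "ry": 0, "rz": 0, "fingers": 1}, {"tx": 3, "ty": 18.6, "tz": 11.5, "rx": -42.5, "ry": 0, "rz": 0, "fingers": 1}])

```text
t: 1.1
position: [552.8, -229.5, 179.3]
ee_rot: [-0.226, 1.559, 0.23]
wrist_force: [-0.2, -0.5, 0.5]
gripper_width: 0.997
```

```bash
python3 go.py 550.6 -231.4 170 35.6
```

```text
t 1.1 pos [ 552.8 -229.5  179.3] yaw 16.7 down [-0.001  0.002 -1.   ] F [-0.2 -0.5  0.5] T [-0.06 -0.   -0.06] w 0.997 j [-0.39  0.46  0.19  1.3   0.    0.89]
txyz cm [ 0.93 -0.12 -0.26] rot deg [-18.9   0.   -0.1]
```

play_rows(steps=[{"tx": 0.5, "ty": -0.1, "tz": -0.3, "rx": -8.5, "ry": 0, "rz": 0, "fingers": 1}, {"tx": 0.9, "ty": -0.1, "tz": -0.3, "rx": -17, "ry": 0, "rz": 0, "fingers": 1}, {"tx": 0.9, "ty": -0.1, "tz": -0.3, "rx": -19, "ry": 0, "rz": 0, "fingers": 1}, {"tx": 0.9, "ty": -0.1, "tz": -0.3, "rx": -19, "ry": 0, "rz": 0, "fingers": 1}])

```text
t: 1.5
position: [549.8, -230.9, 169.3]
ee_rot: [-0.485, 1.517, 0.491]
wrist_force: [-0.5, -0.3, 0.2]
gripper_width: 0.997
```

```bash
python3 go.py 550.6 -231.4 102 35.6
python3 - <<'E'
from h import *
o=[]
for n,(x,y) in(("top",(330,150)),("side",(160,180))):
    f=cams.grab_frame(n); cv2.imwrite(f"pics/{n}1.png",f); o.append(cv2.resize(f[y:y+120,x:x+130],(400,369),interpolation=cv2.INTER_CUBIC))
cv2.imwrite("pics/c2.png",np.hstack(o))
E
```

```text
t 1.5 pos [ 549.8 -230.9  169.3] yaw 35.7 down [-0.003  0.003 -1.   ] F [-0.5 -0.3  0.2] T [0.01 0.02 0.01] w 0.997 j [-0.4   0.47  0.17  1.28  0.    0.55]
txyz cm [ 6.73 -0.11  0.04] rot deg [ 0.1 -0.  -0.2]
```

View pics/c2.png

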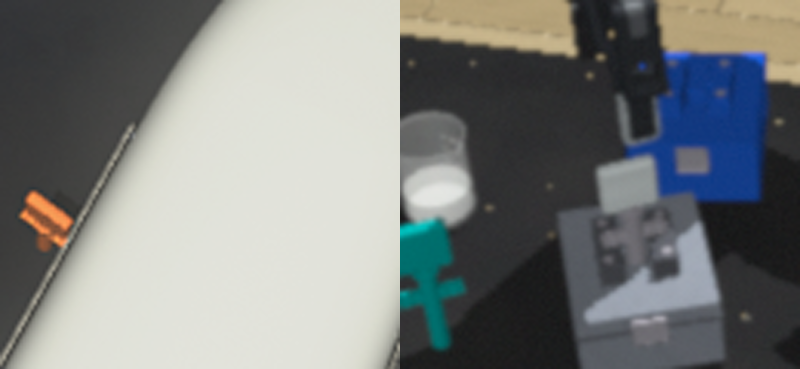

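The side view shows the fingers standing just above the key handle, with nothing in the way. The arm hides the key in the top view. I descend to the grasp height.

play_rows(steps=[{"tx": 2.5, "ty": -0.1, "tz": 0, "rx": 0, "ry": 0, "rz": 0, "fingers": 1}, {"tx": 5, "ty": -0.1, "tz": 0, "rx": 0, "ry": 0, "rz": 0, "fingers": 1}, {"tx": 6.7, "ty": -0.1, "tz": 0, "rx": 0, "ry": 0, "rz": 0, "fingers": 0.6}, {"tx": 6.7, "ty": -0.1, "tz": 0, "rx": 0, "ry": 0, "rz": 0, "fingers": 0.3}, {"tx": 6.7, "ty": -0.1, "tz": 0, "rx": 0, "ry": 0, "rz": 0, "fingers": 0.2}])

```text
t: 2.1
position: [550.4, -232.0, 103.1]
ee_rot: [-0.484, 1.517, 0.489]
wrist_force: [0.2, 0.2, 1.0]
gripper_width: 0.515
```

```bash
python3 go.py 550.6 -231.4 102 35.6
```

```text
t 2.1 pos [ 550.4 -232.   103.1] yaw 35.6 down [-0.002  0.003 -1.   ] F [0.2 0.2 1. ] T [-0.04  0.01  0.03] w 0.515 j [-0.4   0.51  0.07  1.13  0.    0.55]
txyz cm [0.11 0.04 0.05] rot deg [-0.  -0.  -0.2]
```

play_rows(steps=[{"tx": 0.1, "ty": 0, "tz": 0, "rx": 0, "ry": 0, "rz": 0, "fingers": 0.2}, {"tx": 0.1, "ty": 0, "tz": 0, "rx": 0, "ry": 0, "rz": 0, "fingers": 0.1}, {"tx": 0.1, "ty": 0, "tz": 0, "rx": 0, "ry": 0, "rz": 0, "fingers": 0}, {"tx": 0.1, "ty": 0, "tz": 0, "rx": 0, "ry": 0, "rz": 0, "fingers": 0}, {"tx": 0.1, "ty": 0, "tz": 0, "rx": 0, "ry": 0, "rz": 0, "fingers": 0}])

```text
t: 2.6
position: [551.3, -232.3, 103.4]
ee_rot: [-0.485, 1.515, 0.487]
wrist_force: [-0.2, 0.0, 6.4]
gripper_width: 0.106
```

play_rows(steps=[{"tx": 0, "ty": 0, "tz": 0, "rx": 0, "ry": 0, "rz": 0, "fingers": 0}, {"tx": 0, "ty": 0, "tz": 0, "rx": 0, "ry": 0, "rz": 0, "fingers": 0}])

```text
t: 2.8
position: [551.2, -232.4, 103.5]
ee_rot: [-0.485, 1.515, 0.487]
wrist_force: [-0.2, 0.4, 1.9]
gripper_width: 0.111
```

```bash
python3 go.py 550.6 -231.4 102 115
python3 - <<'E'
from h import *
f=cams.grab_frame("side"); cv2.imwrite("pics/c3.png",cv2.resize(f[180:310,160:320],(800,650)[:1]+(600,),interpolation=cv2.INTER_CUBIC))
E
```

```text
t 2.8 pos [ 551.2 -232.4  103.5] yaw 35.6 down [ 0.     0.002 -1.   ] F [-0.2  0.4  1.9] T [0.05 0.06 0.  ] w 0.111 j [-0.4   0.51  0.07  1.12  0.    0.55]
txyz cm [0.15 0.11 0.01] rot deg [-79.4   0.1  -0. ]
```

View pics/c3.png

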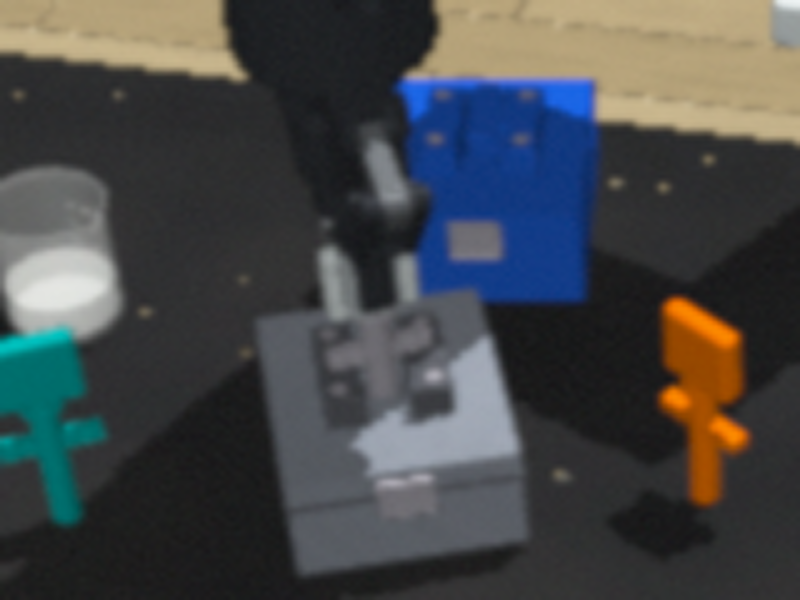

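The handle is gripped: opening is 0.111, or about 9.4 mm, and the side view shows the pads on either side of it. Now I turn it about +79° in yaw (rx -79).

play_rows(steps=[{"tx": 0, "ty": 0, "tz": 0, "rx": -6, "ry": 0, "rz": 0, "fingers": 0}, {"tx": 0, "ty": 0, "tz": 0, "rx": -13, "ry": 0, "rz": 0, "fingers": 0}, {"tx": 0, "ty": 0, "tz": 0, "rx": -21, "ry": 0, "rz": 0, "fingers": 0}, {"tx": 0, "ty": 0, "tz": 0, "rx": -29, "ry": 0, "rz": 0, "fingers": 0}, {"tx": 0, "ty": 0, "tz": 0, "rx": -37, "ry": 0, "rz": 0, "fingers": 0}])

```text
t: 3.35
position: [551.4, -232.0, 103.5]
ee_rot: [-0.985, 1.333, 0.988]
wrist_force: [0.2, 0.1, 2.8]
gripper_width: 0.11
```

```bash
python3 go.py 551 -232 103.5 115
```

```text
t 3.35 pos [ 551.4 -232.   103.5] yaw 72.9 down [ 0.001  0.003 -1.   ] F [0.2 0.1 2.8] T [ 0.32 -0.11 -0.  ] w 0.11 j [-0.4   0.51  0.07  1.12  0.   -0.1 ]
txyz cm [-0.    0.04 -0.02] rot deg [-42.1   0.1   0.1]
```

play_rows(steps=[{"tx": 0, "ty": 0, "tz": 0, "rx": -8.5, "ry": 0, "rz": 0, "fingers": 0}, {"tx": 0, "ty": 0, "tz": 0, "rx": -17, "ry": 0, "rz": 0, "fingers": 0}, {"tx": 0, "ty": 0, "tz": 0, "rx": -25.5, "ry": 0, "rz": 0, "fingers": 0}, {"tx": 0, "ty": 0, "tz": 0, "rx": -34, "ry": 0, "rz": 0, "fingers": 0}, {"tx": 0, "ty": 0, "tz": 0, "rx": -42, "ry": 0, "rz": 0, "fingers": 0}])

```text
t: 3.85
position: [551.4, -231.2, 102.8]
ee_rot: [-1.523, 0.963, 1.527]
wrist_force: [0.6, 2.0, -0.2]
gripper_width: 0.113
```

play_rows(steps=[{"tx": 0.2, "ty": 0, "tz": 0, "rx": 0, "ry": 0, "rz": 0, "fingers": 0}, {"tx": 0.4, "ty": 0, "tz": 0, "rx": 0, "ry": 0, "rz": 0, "fingers": 0}])

```text
t: 4.05
position: [551.3, -230.9, 98.1]
ee_rot: [-1.521, 0.964, 1.526]
wrist_force: [1.5, 1.3, 0.7]
gripper_width: 0.107
```

```bash
python3 go.py 551 -232 87.5 115;python3 - <<'E'
from h import *
f=cams.grab_frame("side"); cv2.imwrite("pics/c4.png",cv2.resize(f[210:310,180:300],(720,600),interpolation=cv2.INTER_CUBIC))
E
```

```text
t 4.05 pos [ 551.3 -230.9   98.1] yaw 115.1 down [-0.     0.005 -1.   ] F [1.5 1.3 0.7] T [ 0.1  -0.33 -0.06] w 0.107 j [-0.4   0.52  0.06  1.11  0.   -0.84]
txyz cm [ 1.06  0.08 -0.09] rot deg [0.1 0.3 0.1]
```

View pics/c4.png

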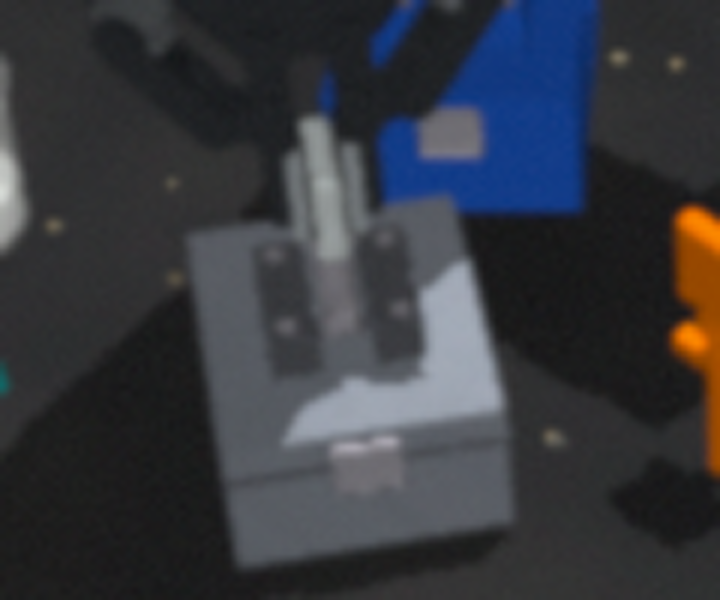

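The lugs are entering the slot. The TCP is down 5 mm with almost no force, and the view shows the handle in line with the slot. I continue down.

play_rows(steps=[{"tx": 0.3, "ty": 0, "tz": 0, "rx": 0, "ry": 0, "rz": 0, "fingers": 0}, {"tx": 0.6, "ty": 0, "tz": 0, "rx": 0, "ry": 0, "rz": 0, "fingers": 0}, {"tx": 0.9, "ty": 0, "tz": 0, "rx": 0, "ry": 0, "rz": 0, "fingers": 0}, {"tx": 1.0, "ty": 0, "tz": 0, "rx": 0, "ry": 0, "rz": 0, "fingers": 0}])

```text
t: 4.5
position: [551.3, -230.7, 87.5]
ee_rot: [-1.521, 0.964, 1.526]
wrist_force: [0.5, 0.2, 4.1]
gripper_width: 0.111
```

```bash
python3 go.py 551 -232 87.5 115
```

```text
t 4.5 pos [ 551.3 -230.7   87.5] yaw 115.1 down [-0.     0.005 -1.   ] F [0.5 0.2 4.1] T [ 0.31 -0.27 -0.05] w 0.111 j [-0.4   0.53  0.04  1.09  0.   -0.84]
txyz cm [ 0.    0.08 -0.1 ] rot deg [0.1 0.3 0.1]
```

play_rows(steps=[{"tx": 0, "ty": 0, "tz": 0, "rx": 0, "ry": 0, "rz": 0, "fingers": 0.4}, {"tx": 0, "ty": 0, "tz": 0, "rx": 0, "ry": 0, "rz": 0, "fingers": 0.7}, {"tx": 0, "ty": 0, "tz": 0, "rx": 0, "ry": 0, "rz": 0, "fingers": 0.7}, {"tx": 0, "ty": 0, "tz": 0, "rx": 0, "ry": 0, "rz": 0, "fingers": 0.7}, {"tx": 0, "ty": 0, "tz": 0, "rx": 0, "ry": 0, "rz": 0, "fingers": 0.7}])

```text
t: 5.0
position: [551.2, -230.8, 87.6]
ee_rot: [-1.521, 0.964, 1.526]
wrist_force: [-0.4, 0.5, 0.8]
gripper_width: 0.7
```

play_rows(steps=[{"tx": -2, "ty": 0, "tz": 0, "rx": 0, "ry": 0, "rz": 0, "fingers": 0.7}, {"tx": -5, "ty": 0, "tz": 0, "rx": 0, "ry": 0, "rz": 0, "fingers": 0.7}, {"tx": -9, "ty": 0, "tz": 0, "rx": 0, "ry": 0, "rz": 0, "fingers": 0.7}, {"tx": -12, "ty": 0, "tz": 0, "rx": 0, "ry": 0, "rz": 0, "fingers": 0.7}, {"tx": -12, "ty": 0, "tz": 0, "rx": 0, "ry": 0, "rz": 0, "fingers": 0.7}])

```text
t: 5.5
position: [554.0, -232.6, 213.5]
ee_rot: [-1.53, 0.962, 1.516]
wrist_force: [0.8, -0.6, 0.5]
gripper_width: 0.702
```

```bash
python3 go.py 300 -400 220 115
```

```text
t 5.5 pos [ 554.  -232.6  213.5] yaw 115.1 down [ 0.009  0.001 -1.   ] F [ 0.8 -0.6  0.5] T [-0.   -0.02 -0.09] w 0.702 j [-0.4   0.44  0.25  1.37  0.   -0.84]
txyz cm [-0.91 30.1  -4.37] rot deg [ 0.1 -0.2  0.5]
```

play_rows(steps=[{"tx": -0.5, "ty": 4, "tz": -0.6, "rx": 0, "ry": 0, "rz": 0, "fingers": 0.7}, {"tx": -1, "ty": 8, "tz": -1.2, "rx": 0, "ry": 0, "rz": 0, "fingers": 0.7}, {"tx": -1, "ty": 12.5, "tz": -2, "rx": 0, "ry": 0, "rz": 0, "fingers": 0.7}, {"tx": -1, "ty": 17, "tz": -3, "rx": 0, "ry": 0, "rz": 0, "fingers": 0.7}, {"tx": -1, "ty": 21, "tz": -4, "rx": 0, "ry": 0, "rz": 0, "fingers": 0.7}])

```text
t: 6.0
position: [378.8, -358.6, 221.2]
ee_rot: [-1.529, 0.963, 1.517]
wrist_force: [0.9, 0.1, -0.2]
gripper_width: 0.698
```

play_rows(steps=[{"tx": 0, "ty": 3, "tz": -4, "rx": 0, "ry": 0, "rz": 0, "fingers": 0.7}, {"tx": 0, "ty": 7, "tz": -5, "rx": 0, "ry": 0, "rz": 0, "fingers": 0.7}, {"tx": 0, "ty": 9, "tz": -7, "rx": 0, "ry": 0, "rz": 0, "fingers": 0.7}, {"tx": 0, "ty": 9, "tz": -7, "rx": 0, "ry": 0, "rz": 0, "fingers": 0.7}])

```text
t: 6.4
position: [324.8, -462.9, 219.5]
ee_rot: [-1.525, 0.967, 1.514]
wrist_force: [0.0, 0.5, -1.2]
gripper_width: 0.698
```

```bash
python3 go.py 300 -400 220 115
python3 - <<'E'
from h import *
F={}
for n in("top","side"): F[n]=cams.grab_frame(n); cv2.imwrite(f"pics/{n}5.png",F[n])
o=[cv2.resize(F["top"][180:260,360:440],(400,400),interpolation=cv2.INTER_CUBIC),cv2.resize(F["side"][220:310,195:285],(400,400),interpolation=cv2.INTER_CUBIC)]
cv2.imwrite("pics/c5.png",np.hstack(o))
E
sed 's/top0/top5/;s/(133,)/(117,)/' m.py > m5.py; python3 m5.py
```

```text
t 6.4 pos [ 324.8 -462.9  219.5] yaw 114.8 down [ 0.008  0.001 -1.   ] F [ 0.   0.5 -1.2] T [-0.01 -0.02  0.  ] w 0.698 j [-0.96  0.37  0.16  1.35  0.01 -1.4 ]
txyz cm [-0.06 -0.39  6.75] rot deg [-0.2 -0.1  0.4]
lid ((550.1123046875, -232.3158416748047), (114.89613342285156, 89.36717224121094), 25.11858558654785)
slot dir 25.118586
handle ((549.2770385742188, -231.79580688476562), (32.91140365600586, 7.067235469818115), 23.454931259155273) 54 [ 549.0624  -231.82419]
-155.96593
side proj [[232.54782037 230.74444742]
 [234.21371478 244.55992886]
 [235.44312942 254.75758448]] [[408.03604469 211.53815013]
 [403.73936271 218.88512439]]
round [489.12873946 132.67981941  73.        ]
[ 326.36721609 -460.12590654  219.67605738] [[ 0.008 -0.906 -0.423]
 [ 0.003 -0.423  0.906]
 [-1.    -0.009 -0.001]]
```

View pics/c5.png

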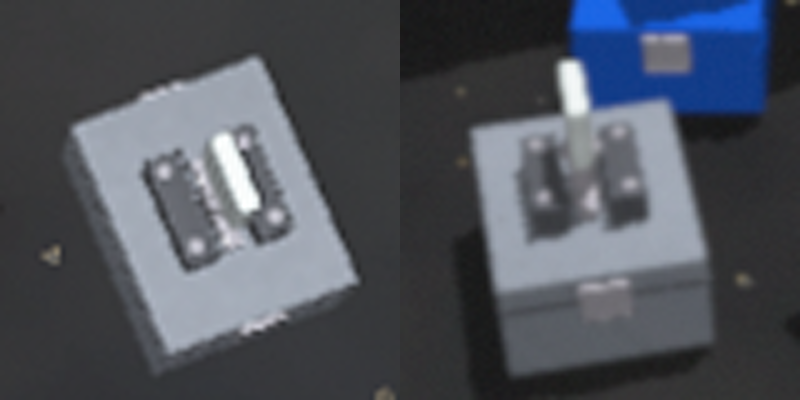

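Both views show the handle in line with the slot and the lugs down between the block halves. The handle is within 1.5 mm of the lock centre and within 2° of the slot. I check its height in the side view, then hand in.

Run:
```python
from h import *
f=cv2.imread("pics/side5.png"); m=f[225:262,225:245].min(2)>150; ys,xs=np.nonzero(m); print("bright top px row",ys.min()+225,"col",xs[ys==ys.min()].mean()+225)
for z in(117,121,133): print(z,proj("side",[[549.5-16.3,-231.8-7.6,z]]))
print(finish_job())
```

```text
bright top px row 234 col 232.5
117 [[232.54888966 231.40858329]]
121 [[232.35279012 229.78402993]]
133 [[231.75888158 224.86415303]]
the job is handed in; nothing more can be done
None
```

I gripped the key of the square grey case and turned it about 79° until it lined up with the slot. I then lowered it 16 mm with little force, released it and moved the arm clear. The job was handed in at about 6.5 s of the 32 s allowed.

**Last checks:**
- **Position:** the handle is about 1 mm from the lock's centre in the top view.
- **Alignment:** it is within 2° of the slot.
- **Depth:** the tool went down the full 16 mm and met about 4 N at the bottom. The top of the handle in the side view matches the seated height: row 234, against 231 predicted if seated and 225 if still raised. The 2–3 pixel difference is on the low side.
- **Uprightness:** I checked this only by eye in the two views, and the key looked upright.
- **Other objects:** the arm stayed well away from the round canister's key, though I didn't re-measure that key at the end. The gripper was open and clear of everything when I handed in.

No final check failed. A few early calls errored before anything moved: one malformed move call, a script error and one wrongly picked measuring point. I corrected all three.

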